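# Pack the customer's colour-sample blocks by tipping them from the tray

## Task

Pack the customer's wooden colour-sample blocks: with the lid still shut, slide the yellow lock knob fully to its free end (away from the steel hasp on the lid), then slide the lid of the sample box fully open to its stop and gather every block on the counter onto the aluminium tray while it lies on its mat, so that they are all on it together. Then lift the tray by its handle and tip it over the open box so that all the blocks slide off into the box (a block that goes astray goes back on the tray and is tipped in again, never put into the box by hand), lay the empty tray back centrally on its mat, slide the lid fully shut and, last of all, slide the lock knob fully to its locked end (its bolt behind the hasp). Leave the fan decks, books, tin and brush alone.

Things in the scene. Friction and masses are not known exactly. Their poses are not given: they have to be found in the camera images.
- sample_box: plywood sample box fixed to the counter, open-topped under its sliding lid. Outside 206 (its x) by 156 (its y) mm, 80 mm high, walls and floor 8 mm; inside 190 x 140 mm. Origin: centre of its underside, on the counter; z up. Two dark guide rails 8 mm wide lie along its y on top of the x = -99 and x = +99 mm walls, up to 96 mm above the counter, and run on 130 mm past the +y wall to carry the open lid. The -y wall (top at 80 mm) has no rail: a tray can be tipped in over it.
- box_lid (a joint): how far the white lid has slid open along the box's +y, in m: 0 = fully shut against its stop, 0.13 = fully open against its stop. Lid top is 89.5 mm above the counter. It stays where it is left; moving it takes about 2 N.
- lid_grip (a point): middle of the red grip on the lid, 113.5 mm above the counter. The grip is an upright block 40 mm (box x) by 20 mm (box y), rising 45 mm above the lid, at the lid's +y end; it moves with the lid along the box's +y.
- lock (a joint): position of the yellow lock knob along the box's +x, in m: 0 = fully free, against its stop; 0.05 = fully locked, against its other stop. It stays where it is left; moving it takes about 1.5 N. The thin steel hasp hanging from the lid at box x = +50 mm, reaching 90 mm from the box's centre to its -y side, is on the locked side; it is for looks only.
- lock_knob (a point): grip point of the lock knob, 66.5 mm above the counter, 106 mm to the box's -y side of its centre, at box x = -25 mm when free and +25 mm when locked. The knob is an upright block 20 mm (box x) by 28 mm (box y), its top 82.5 mm above the counter; it slides on a plywood ledge 130 (box x) x 44 mm, 40 mm high, in front of the box's -y wall.
- tray_mat: black rubber mat fixed on the counter, 176 (x) x 166 (y) x 2 mm, the tray's home. Origin: centre of its underside. At the start the tray lies on it, with the tray's x nearly along the mat's x.
- tray: shallow smooth aluminium tray, 160 (its x) x 152 (its y) mm, floor 4 mm, 0.18 kg. Origin: centre of its underside. Its +x side is the open mouth (no wall); walls on both y sides and at the back rise to 20 mm and are 4 mm thick (inside 144 mm wide). An upright black handle stands at the back, across the inside (see tray_handle), so blocks have the room from x = -66 to +80 mm. Things on it start to slide at about 15 to 22 degrees of tilt.
- tray_handle (a point): grip point on the tray's handle: x = -73, y = 0, z = 60 mm in the tray's frame. The handle is an upright plate 14 mm thick (tray x), 70 mm wide (tray y), its top 78 mm above the tray's underside.
- block1_mid (a point): centre of a wooden colour-sample block, 60 (its x) x 32 (its y) x 25 (its z) mm, about 32 g, with three red-orange-yellow bands on its upper face. May be absent.
- block2_mid (a point): centre of a wooden colour-sample block, 60 (its x) x 32 (its y) x 25 (its z) mm, about 32 g, with three blue bands on its upper face. May be absent.
- block3_mid (a point): centre of a wooden colour-sample block, 60 (its x) x 32 (its y) x 25 (its z) mm, about 32 g, with three green bands on its upper face. May be absent.
- block4_mid (a point): centre of a wooden colour-sample block, 60 (its x) x 32 (its y) x 25 (its z) mm, about 32 g, with three purple-pink bands on its upper face. May be absent.
- fan_a: black fan deck, 200 x 55 x 35 mm, lying (bystander, leave it alone). Origin: centre of its underside.
- fan_b: grey fan deck, 190 x 55 x 40 mm, lying (bystander, leave it alone). Origin: centre of its underside.
- book_c: thick purple-grey colour book, 160 x 110 x 30 mm, lying (bystander, leave it alone). Origin: centre of its underside.
- fan_d: white fan deck, 180 x 50 x 30 mm, lying (bystander, leave it alone). Origin: centre of its underside.
- cards_e: blue pack of cards, 120 x 85 x 22 mm, lying (bystander, leave it alone). Origin: centre of its underside.
- tin_f: green paint tin, 84 mm across, 100 mm tall, standing (bystander, leave it alone). Origin: centre of its underside.
- brush_g: paint brush, 190 mm long, lying (bystander, leave it alone). Origin: on its underside.

How it is judged:
By the outcome, as a careful person would: the job done as asked, in the order asked, and still so for the second after the job is handed in, with the robot touching nothing.
Of block1, block2, block3, block4 only 2 to 4 are there at a start; the rules pass over those that are not, and their reading is None.
At some moment in a run one of block1, block2, block3, block4 may be knocked a few centimetres aside while the robot is not near it.
It also fails if it takes over 210 s, if anything falls off the work surface, if the arm or the gripper's body presses on something with over 40 N, if the wrist force passes 120 N, or if a joint passes its speed limit or range.

## Robot

A 6-joint arm with a two-finger parallel gripper is mounted at the origin on the work surface. World frame = base frame: x ahead of the robot, y to its left, z up, the work surface at z = 0. Lengths are in m, angles in rad, forces in N, time in s.
With the tool pointing down it reaches from about 0.275 to 0.825 m from the base axis. Payload 5.2 kg.
Tool frame: the origin (TCP) lies midway between the tips of the shut fingers; the grasp point (between the pads) lies 19 mm behind it; z points along the fingers, y is the line along which they close (so a half turn about z gives the same grasp; the last joint's range is limited). The gripper opens to 93 mm and grips with 3 to 60 N. Pads are 15 mm wide; open, the fingers measure 128 mm over their backs; the gripper's body (75 mm by 188 mm) begins 65 mm behind the grasp point.
Start: joints at [0.918, 0.259, 1.535, -0, 1.348, -0.203], TCP at [0.239, 0.495, 0.219] pointing down, gripper open.
Joint ranges: [-3.14, 3.14], [-0.91, 2.08], [0.19, 2.58], [-1.22, 4.36], [0.22, 2.71], [-3.12, 3.12]. Speed limits (rad/s): [2.57, 2.57, 3.14, 3.14, 3.14, 3.14].

## Interface

Orientations are given as a unit quaternion [x, y, z, w].
In Python, from station import sensors, eyes, arm gives the robot as it stands.
- The arm moves only by the tool servo_tool, never from a script. Its argument "rows" is a list that holds one entry, the list of rows, each a list of 4 numbers: the shift along the world's x, y, z as a fraction of full scale, then the turn about the world's z as a fraction of full scale. In form: [[[x, y, z, yaw], ...]]. A call has exactly 8 rows; each row shifts and turns the commanded pose from where the row before left it; what a row does not reach is not made up. Full scale, the value 1, is 400 mm for a shift and 0.08 rad for a turn. A row lasts 1/10 s, in which the tool goes at most 50 mm and 8.59 degrees, less where a joint would pass 70% of its speed; a pose out of reach is approached as far as the arm can. A call with a number of a shift or a turn outside -1 to 1 is refused whole. A call with a gripper value outside its range is refused whole. "fingers" is the closure, from 0 (fully open) to 1 (shut), set as the call begins (left out, the last holds). The fingers move at their own pace and stop on an object; "grip_force" is the grip in N (left out, the last holds). Time passes only in rows, so rows that do not move let the fingers close, or fill a call up. It gives the time, the measured TCP pose, the force, the opening and the grip force at its end, in the units of the state.
- sensors.read_state(): the state, without advancing time (a new reading comes with each control period).
- eyes.read_camera(name): name is "side" or "top"; returns a dict with "image" (384x512x3 uint8, blue, green, red), "camera_matrix" (3x3 intrinsics, pixels), "extrinsics" (4x4, takes a point from world to camera coordinates). Camera axes: x right, y up, looking along -z (the intrinsics and any distortion apply to the point x, -y, -z); pixel columns grow to the right and rows downward; lengths in m; the calibration is good to about 2 mm. A picture is of the moment at which its call begins. There is no depth.
- arm.finish_job(): hands the job in; it is judged then, once.
The state is a dict: "t": time; "q": joint angles; "qvel": joint speeds; "joint_efforts": joint torques, N m; "tcp_pos": TCP position; "orientation": TCP orientation; "ft_force": force on the tool from outside, world axes, zero at the start; "ft_torque": the same for the moment, N m; "finger_gap": finger opening in m; "gripper_force": force on a finger pad.
Only numpy, scipy, OpenCV 4.12 (cv2) and the standard library are available. Lean on these libraries where they do the work, as an engineer would, in place of code of your own. Each camera call takes 0.05 s, during which the arm holds its last target. There are 200 camera calls.

## Working session

There is one attempt and no reset: what is moved stays moved. The work goes in short steps, Python scripts to look and compute and a tool call to move; the robot and the scene stay as the last step left them, time stands still between calls to the robot, and variables do not carry over. Pictures are saved under pics/ and viewed, at most 14 in all, crops included, and the job is handed in when it is done.

Besides the shell and the picture viewer there is one more tool, called after "Emit:" by a JSON object that holds its "method" and its "body", one argument or row to a line. servo_tool: Moves the arm, as the interface text tells. Shift numbers are shares of 400 mm and turn numbers shares of 0.08 rad, none past 1 either way. Its arguments: {"type":"object","properties":{"rows":{"type":"array"},"fingers":{"type":"number"},"grip_force":{"type":"number"}},"required":["rows"]}

```bash
mkdir -p pics; ls
cat > h.py <<'E'
import numpy as np, cv2, sys
from scipy.spatial.transform import Rotation as R
from station import sensors, eyes, arm
def snap(n,save=None):
    c=eyes.read_camera(n)
    if save: cv2.imwrite(f'pics/{save}.png',c['image'])
    return c
def ray(c,u,v):
    K,E=np.array(c['camera_matrix']),np.array(c['extrinsics'])
    d=np.linalg.inv(K)@[u,v,1]; d=np.array([d[0],-d[1],-d[2]])
    Rm,t=E[:3,:3],E[:3,3]
    return -Rm.T@t, Rm.T@d
def onz(c,u,v,z):
    o,d=ray(c,u,v); return o+d*(z-o[2])/d[2]
def proj(c,p):
    K,E=np.array(c['camera_matrix']),np.array(c['extrinsics'])
    q=E[:3,:3]@np.array(p)+E[:3,3]; q=K@[q[0],-q[1],-q[2]]; return q[:2]/q[2]
def st():
    s=sensors.read_state(); r=R.from_quat(s['orientation']).as_matrix()
    y=r[:,1]; print('t',round(s['t'],2),'tcp',np.round(s['tcp_pos'],4),'closing-axis deg',round(np.degrees(np.arctan2(y[1],y[0])),2),'gap',round(s['finger_gap'],4),'q',np.round(s['q'],2),'F',np.round(s['ft_force'],1)); return s
E
python3 - <<'E'
from h import *
st(); c=snap('top','t0'); s=snap('side','s0')
for c in(c,s): print(c['camera_matrix'], ray(c,256,192), [k for k in c])
i=np.hstack([cv2.imread('pics/t0.png'),cv2.imread('pics/s0.png')]);
E
```

```text
pics
t 0.0 tcp [0.2388 0.4949 0.2178] closing-axis deg 64.23 gap 0.0931 q [ 0.92  0.26  1.54  0.    1.35 -0.2 ] F [ 1.3  0.1 -0.2]
[[391.91307564   0.         254.91840204]
 [  0.         391.91307564 195.94115525]
 [  0.           0.           1.        ]] (array([ 0.38234236, -0.02088457,  1.34499921]), array([ 0.14436378, -0.00739406, -0.98955201])) ['image', 'camera_matrix', 'extrinsics']
[[426.014845     0.         257.1889746 ]
 [  0.         426.014845   190.93599826]
 [  0.           0.           1.        ]] (array([-0.08481373, -0.65879288,  1.03691208]), array([ 0.48662821,  0.49107914, -0.72252909])) ['image', 'camera_matrix', 'extrinsics']
```

View pics/t0.png

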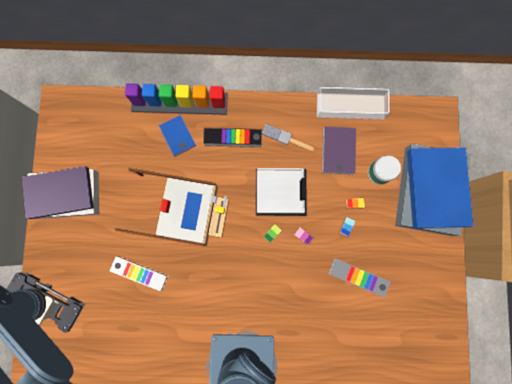

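View pics/s0.png

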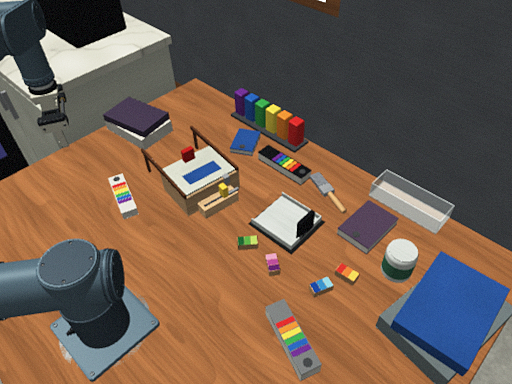

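Run:
```python
from h import *
c=snap('top'); im=c['image']; hsv=cv2.cvtColor(im,cv2.COLOR_BGR2HSV)
x0,y0,x1,y1=105,155,375,275
cv2.imwrite('pics/t1.png',cv2.resize(im[y0:y1,x0:x1],None,fx=2.95,fy=2.95,interpolation=cv2.INTER_CUBIC))
def comps(m,name,z,amin=8,box=(110,160,375,255)):
    k=np.zeros_like(m); a,b,d,e=box; k[b:e,a:d]=m[b:e,a:d]
    for q in cv2.findContours(k,cv2.RETR_EXTERNAL,cv2.CHAIN_APPROX_NONE)[0]:
        if cv2.contourArea(q)<amin: continue
        r=cv2.minAreaRect(q); P=np.array([onz(c,*p,z)[:2] for p in cv2.boxPoints(r)])
        e1,e2=P[1]-P[0],P[2]-P[1]
        L=e1 if np.linalg.norm(e1)>np.linalg.norm(e2) else e2
        print(name,'px',np.round(r[0],1),'ctr',np.round(P.mean(0),4),'len',np.round([np.linalg.norm(e1),np.linalg.norm(e2)],3),'long-axis deg',round(np.degrees(np.arctan2(L[1],L[0]))%180,1))
H,S,V=cv2.split(hsv)
sat=((S>150)&(V>120)).astype(np.uint8)
wood=((H>5)&(H<20)&(S<200)).astype(np.uint8)
comps(((V>150)&(S<40)).astype(np.uint8)*255,'white',0.0895,200)
comps(((V>150)&(S<40)).astype(np.uint8)*255,'tray@z4',0.004,200)
comps((((H<4)|(H>176))&(S>180)&(V>100)).astype(np.uint8)*255,'redgrip',0.1345,8,(110,160,200,255))
comps(((H>22)&(H<35)&(S>180)&(V>120)).astype(np.uint8)*255,'yellow',0.0825,8)
comps(((V<60)).astype(np.uint8)*255,'dark',0.096,20)
ck=((((H<5)|(H>172)|((H>22)))&(S>110)&(V>110))|((H>4)&(H<25)&(S>220)&(V>200))).astype(np.uint8)*255
ck=cv2.morphologyEx(ck,cv2.MORPH_CLOSE,np.ones((3,3)))
comps(ck,'block',0.025,20,(255,190,375,250))
```

```text
white px [186.7 210.1] ctr [0.5016 0.1907] len [0.189 0.17 ] long-axis deg 172.8
white px [280.5 190. ] ctr [ 0.5748 -0.1095] len [0.154 0.144] long-axis deg 91.6
tray@z4 px [186.7 210.1] ctr [0.5097 0.2051] len [0.202 0.182] long-axis deg 172.8
tray@z4 px [280.5 190. ] ctr [ 0.5879 -0.1155] len [0.164 0.154] long-axis deg 91.6
redgrip px [164.2 205.1] ctr [0.51   0.2537] len [0.036 0.018] long-axis deg 172.1
yellow px [219.5 209.5] ctr [0.5061 0.0862] len [0.023 0.016] long-axis deg 91.6
yellow px [360. 202.] ctr [ 0.543  -0.3692] len [0.013 0.026] long-axis deg 179.4
dark px [281.  192.5] ctr [ 0.5657 -0.1108] len [0.156 0.147] long-axis deg 91.6
block px [306.2 237.2] ctr [ 0.4265 -0.2032] len [0.031 0.034] long-axis deg 54.4
block px [272.3 232.8] ctr [ 0.4383 -0.0889] len [0.055 0.033] long-axis deg 136.3
block px [346.1 229.1] ctr [ 0.4572 -0.3374] len [0.035 0.027] long-axis deg 156.8
block px [349.5 203. ] ctr [ 0.5459 -0.3493] len [0.01  0.027] long-axis deg 179.6
block px [360.5 202. ] ctr [ 0.5503 -0.3868] len [0.017 0.027] long-axis deg 179.4
```

View pics/t1.png

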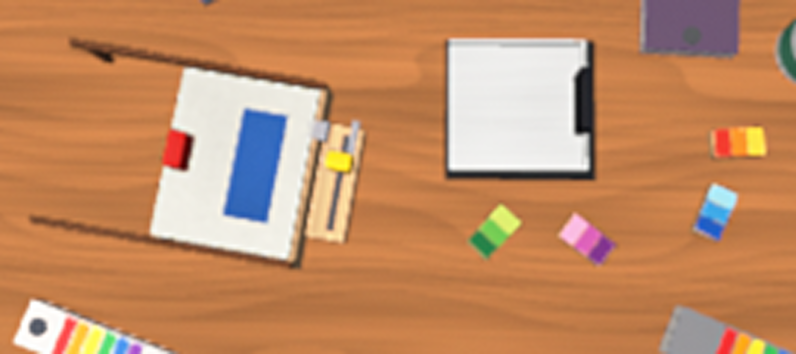

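Run:
```python
from h import *
c=snap('top')
px=np.array([(329,88),(299,265),(70,42),(30,218)])/2.95+[105,155]
W=np.array([onz(c,*p,0.096)[:2] for p in px]); B=np.array([(.099,-.078),(-.099,-.078),(.099,.208),(-.099,.208)])
wc,bc=W.mean(0),B.mean(0); U,_,Vt=np.linalg.svd((B-bc).T@(W-wc)); Rm=Vt.T@U.T; t=wc-Rm@bc
print('yaw',np.degrees(np.arctan2(Rm[1,0],Rm[0,0])),'origin',t,'res',np.round((B@Rm.T+t-W)*1e3,1))
f=lambda x,y:np.round(Rm@[x,y]+t,4)
print('knob locked',f(.025,-.106),'free',f(-.025,-.106)); print('inv red grip',Rm.T@(np.array([.510,.2537])-t),'inv knob',Rm.T@(np.array([.5061,.0862])-t))
print('xaxis',Rm[:,0],'yaxis',Rm[:,1])
# tray corners, wall top z .022 / mat z .002
for n,p,z in [('white TL',(447,39),.022),('white TR',(588,39),.022),('BL',(447,173),.022),('BR',(588,173),.022),('handle top rt',(592,70),.08),('handle rb',(592,134),.08),('hl t',(576,73),.08),('hl b',(576,133),.08)]:
    q=np.array(p)/2.95+[105,155]; print(n,np.round(onz(c,*q,z),4))
```

```text
yaw -8.300710635046384 origin [0.50008546 0.18981243] res [[ 2.4  0.7]
 [-0.8  4.7]
 [ 0.4 -2.2]
 [-2.  -3.1]]
knob locked [0.5095 0.0813] free [0.46   0.0885]
inv red grip [0.00058732 0.06464963] inv knob [ 0.0209099  -0.10165868]
xaxis [ 0.989524   -0.14436847] yaxis [0.14436847 0.989524  ]
white TL [ 0.658  -0.0304  0.022 ]
white TR [ 0.6626 -0.195   0.022 ]
BL [ 0.5014 -0.0345  0.022 ]
BR [ 0.5057 -0.1964  0.022 ]
handle top rt [ 0.6153 -0.1921  0.08  ]
handle rb [ 0.5436 -0.1927  0.08  ]
hl t [ 0.6115 -0.1743  0.08  ]
hl b [ 0.5443 -0.1751  0.08  ]
```

Emit:
{"method": "servo_tool", "body": {
  "rows": [
    [[0.042,-0.064,0,-0.99],[0.042,-0.064,0,-0.99],[0.042,-0.064,0,-0.99],[0.042,-0.064,0,-0.99],[0.042,-0.064,0,-0.99],[0.042,-0.064,0,-0.99],[0.042,-0.064,0,-0.99],[0.042,-0.064,0,-0.99]]
  ],
  "fingers": 0.45,
  "grip_force": 20
}}

```text
t: 1.0
tcp_pos: [0.3739, 0.2894, 0.2186]
orientation: [0.517, 0.856, -0.0, -0.0]
ft_force: [0.0, -0.1, 0.9]
finger_gap: 0.051
gripper_force: 0.0
```

Emit:
{"method": "servo_tool", "body": {
  "rows": [
    [[0.042,-0.064,0,-0.99],[0.042,-0.064,0,-0.99],[0.042,-0.064,0,-0.99],[0.042,-0.064,0,-0.99],[0.042,-0.064,0,-0.99],[0.042,-0.064,0,-0.99],[0.042,-0.064,0,-0.99],[0.042,-0.064,0,-0.99]]
  ]
}}

```text
t: 1.8
tcp_pos: [0.5083, 0.0846, 0.2185]
orientation: [0.758, 0.652, -0.0, -0.0]
ft_force: [0.6, 0.4, 0.3]
finger_gap: 0.0506
gripper_force: 0.0
```

Emit:
{"method": "servo_tool", "body": {
  "rows": [
    [[0,-0.01,-0.1,0],[0,0,-0.1,0],[0,0,-0.08,0],[0,0,-0.06,0],[0,0,-0.05,0],[0,0,-0.02,0],[0,0,-0.01,0],[0,0,0,0]]
  ]
}}

```text
t: 2.6
tcp_pos: [0.5081, 0.0817, 0.0508]
orientation: [0.757, 0.654, 0.0, 0.0]
ft_force: [0.6, -0.3, 0.9]
finger_gap: 0.0513
gripper_force: 0.0
```

Emit:
{"method": "servo_tool", "body": {
  "rows": [
    [[0,0,0,0],[0,0,0,0],[0,0,0,0],[0,0,0,0],[0,0,0,0],[0,0,0,0],[0,0,0,0],[0,0,0,0]]
  ],
  "fingers": 1
}}

```text
t: 3.4
tcp_pos: [0.5081, 0.0817, 0.051]
orientation: [0.757, 0.654, 0.0, 0.0]
ft_force: [-1.5, 0.8, 5.0]
finger_gap: 0.02
gripper_force: 20.0
```

Emit:
{"method": "servo_tool", "body": {
  "rows": [
    [[-0.018,0.0026,0,0],[-0.018,0.0026,0,0],[-0.018,0.0026,0,0],[-0.018,0.0026,0,0],[-0.018,0.0026,0,0],[-0.018,0.0026,0,0],[-0.018,0.0026,0,0],[0,0,0,0]]
  ]
}}

```text
t: 4.2
tcp_pos: [0.4617, 0.0884, 0.0511]
orientation: [0.757, 0.654, 0.004, 0.004]
ft_force: [14.7, -2.3, -8.7]
finger_gap: 0.02
gripper_force: 20.0
```

Emit:
{"method": "servo_tool", "body": {
  "rows": [
    [[-0.003,0.0004,0,0],[-0.003,0.0004,0,0],[0,0,0,0],[0,0,0,0],[0,0,0,0],[0,0,0,0],[0,0,0,0],[0,0,0,0]]
  ]
}}

```text
t: 5.0
tcp_pos: [0.4616, 0.0884, 0.0512]
orientation: [0.757, 0.653, 0.005, 0.005]
ft_force: [19.5, -1.7, -15.3]
finger_gap: 0.0198
gripper_force: 20.0
```

Emit:
{"method": "servo_tool", "body": {
  "rows": [
    [[0,0,0,0],[0,0,0,0],[0,0,0,0],[0,0,0.05,0],[0,0,0.06,0],[0,0,0.07,0],[0,0,0.07,0],[0,0,0.05,0]]
  ],
  "fingers": 0.3
}}

```text
t: 5.8
tcp_pos: [0.4538, 0.0895, 0.1716]
orientation: [0.757, 0.654, -0.001, -0.001]
ft_force: [0.6, 0.5, 0.1]
finger_gap: 0.0653
gripper_force: 0.0
```

Emit:
{"method": "servo_tool", "body": {
  "rows": [
    [[0.0175,0.052,0,0],[0.0175,0.052,0,0],[0.0175,0.052,0,0],[0.0175,0.052,0,0],[0.0175,0.052,0,0],[0.0175,0.052,0,0],[0.0175,0.052,0,0],[0.0175,0.05,0,0]]
  ]
}}

```text
t: 6.6
tcp_pos: [0.5094, 0.2555, 0.1695]
orientation: [0.757, 0.654, -0.002, -0.001]
ft_force: [0.0, -0.8, 0.3]
finger_gap: 0.0652
gripper_force: 0.0
```

Descend to z≈0.098 and grip.

Emit:
{"method": "servo_tool", "body": {
  "rows": [
    [[0,0,-0.05,0],[0,0,-0.05,0],[0,0,-0.05,0],[0,0,-0.025,0],[0,0,-0.006,0],[0,0,0,0],[0,0,0,0],[0,0,0,0]]
  ]
}}

```text
t: 7.4
tcp_pos: [0.5117, 0.2551, 0.0993]
orientation: [0.757, 0.654, 0.001, 0.0]
ft_force: [0.2, -0.2, 0.2]
finger_gap: 0.065
gripper_force: 0.0
```

Emit:
{"method": "servo_tool", "body": {
  "rows": [
    [[0,0,0,0],[0,0,0,0],[0,0,0,0],[0,0,0,0],[0,0,0,0],[0,0,0,0],[0,0,0,0],[0,0,0,0]]
  ],
  "fingers": 1
}}

```text
t: 8.2
tcp_pos: [0.5114, 0.2549, 0.0984]
orientation: [0.757, 0.654, 0.0, 0.0]
ft_force: [2.1, 0.3, 0.4]
finger_gap: 0.0398
gripper_force: 20.0
```

Emit:
{"method": "servo_tool", "body": {
  "rows": [
    [[0.003,0.02,0,0],[0.006,0.04,0,0],[0.007,0.048,0,0],[0.007,0.048,0,0],[0.007,0.048,0,0],[0.007,0.048,0,0],[0.006,0.04,0,0],[0.004,0.026,0,0]]
  ]
}}

```text
t: 9.0
tcp_pos: [0.5299, 0.383, 0.0982]
orientation: [0.756, 0.654, -0.001, 0.001]
ft_force: [-0.8, -22.6, 6.2]
finger_gap: 0.0399
gripper_force: 20.0
```

Emit:
{"method": "servo_tool", "body": {
  "rows": [
    [[0.001,0.007,0,0],[0.001,0.005,0,0],[0,0.003,0,0],[0,0,0,0],[0,0,0,0],[0,0,0,0],[0,0,0,0],[0,0,0,0]]
  ]
}}

```text
t: 9.8
tcp_pos: [0.53, 0.3838, 0.098]
orientation: [0.757, 0.654, -0.004, 0.002]
ft_force: [-1.5, -16.8, 7.2]
finger_gap: 0.0398
gripper_force: 20.0
```

Emit:
{"method": "servo_tool", "body": {
  "rows": [
    [[0,0,0,0],[0,0,0,0],[0,0,0.02,0],[0,0,0.06,0],[0,0,0.08,0],[0,0,0.08,0],[0,0,0.06,0],[0,0,0,0]]
  ],
  "fingers": 0.3
}}

```text
t: 10.6
tcp_pos: [0.5324, 0.3899, 0.2234]
orientation: [0.757, 0.654, 0.004, 0.001]
ft_force: [1.1, -0.2, 0.2]
finger_gap: 0.065
gripper_force: 0.0
```

Run:
```python
from h import *
st()
c=snap('top'); s=snap('side','s1')
im=c['image']; cv2.imwrite('pics/t2.png',cv2.resize(im[180:250,255:375],None,fx=6.5,fy=6.5,interpolation=cv2.INTER_CUBIC))
d={'green':[(505,205),(522,221),(488,258),(470,238)],'purple':[(575,213),(615,245),(600,264),(560,232)],'blue':[(712,183),(738,193),(716,240),(695,230)],'red':[(712,128),(765,127),(767,155),(712,158)]}
for n,p in d.items():
    W=np.array([onz(c,u/2.95+105,v/2.95+155,.025)[:2] for u,v in p])
    e=[W[1]-W[0],W[2]-W[1]]; l=[np.linalg.norm(x) for x in e]; L=e[int(l[1]>l[0])]
    print(n,np.round(W.mean(0),4),np.round(l,3),'long deg',round(np.degrees(np.arctan2(L[1],L[0]))%180,1))
```

```text
t 10.6 tcp [0.5324 0.3899 0.2234] closing-axis deg -8.33 gap 0.065 q [0.46 0.45 1.25 0.   1.44 0.61] F [ 1.1 -0.2  0.2]
green [ 0.4371 -0.0922] [0.026 0.057] long deg 138.6
purple [ 0.4307 -0.1961] [0.058 0.028] long deg 52.6
blue [ 0.4653 -0.3419] [0.032 0.06 ] long deg 154.8
red [ 0.546  -0.3698] [0.061 0.032] long deg 92.7
```

View pics/t2.png

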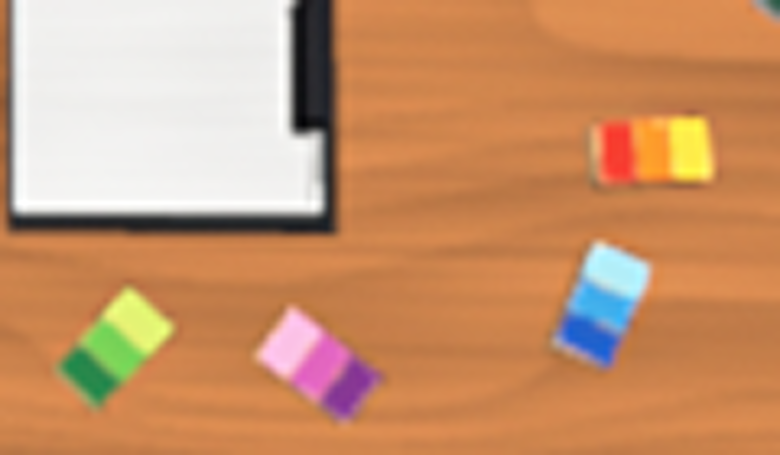

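Emit:
{"method": "servo_tool", "body": {
  "rows": [
    [[0.001,-0.119,0,0.15],[0.001,-0.119,0,0.15],[0.001,-0.119,0,0.15],[0.001,-0.119,0,0.15],[0.002,-0.119,0,0.15],[0.002,-0.119,0,0.15],[0.002,-0.119,0,0.15],[0.002,-0.119,0,0.15]]
  ]
}}

```text
t: 11.5
tcp_pos: [0.5342, 0.006, 0.2163]
orientation: [0.724, 0.689, -0.001, -0.001]
ft_force: [0.4, -0.1, 0.2]
finger_gap: 0.0654
gripper_force: 0.0
```

Emit:
{"method": "servo_tool", "body": {
  "rows": [
    [[0.002,-0.119,0,0.15],[0.003,-0.119,0,0.15],[0.003,-0.119,0,0.15],[0.003,-0.119,0,0.15],[0.003,-0.119,0,0.15],[0.003,-0.119,0,0.15],[0.003,-0.119,0,0.15],[0.003,-0.115,0,0.15]]
  ]
}}

```text
t: 12.3
tcp_pos: [0.5438, -0.3731, 0.2158]
orientation: [0.691, 0.723, 0.0, -0.002]
ft_force: [1.0, -0.2, -0.5]
finger_gap: 0.0649
gripper_force: 0.0
```

Emit:
{"method": "servo_tool", "body": {
  "rows": [
    [[0,0,-0.06,0],[0,0,-0.1,0],[0,0,-0.1,0],[0,0,-0.1,0],[0,0,-0.08,0],[0,0,-0.05,0],[0,0,0,0],[0,0,0,0]]
  ]
}}

```text
t: 13.1
tcp_pos: [0.5441, -0.3711, 0.0211]
orientation: [0.691, 0.723, 0.0, -0.001]
ft_force: [0.7, -0.1, 0.7]
finger_gap: 0.0654
gripper_force: 0.0
```

Emit:
{"method": "servo_tool", "body": {
  "rows": [
    [[0,0,-0.02,0],[0,0,-0.018,0],[0,0,0,0],[0,0,0,0],[0,0,0,0],[0,0,0,0],[0,0,0,0],[0,0,0,0]]
  ]
}}

```text
t: 13.9
tcp_pos: [0.5448, -0.3719, 0.0072]
orientation: [0.691, 0.723, 0.0, 0.0]
ft_force: [0.2, 1.1, -0.3]
finger_gap: 0.0649
gripper_force: 0.0
```

Emit:
{"method": "servo_tool", "body": {
  "rows": [
    [[0,0,0,0],[0,0,0,0],[0,0,0,0],[0,0,0,0],[0,0,0,0],[0,0,0.04,0],[0,0,0.1,0],[0,0,0.12,0]]
  ],
  "fingers": 1
}}

```text
t: 14.7
tcp_pos: [0.5434, -0.3707, 0.1098]
orientation: [0.691, 0.723, 0.0, -0.003]
ft_force: [1.7, -1.3, -0.4]
finger_gap: 0.0318
gripper_force: 20.0
```

Emit:
{"method": "servo_tool", "body": {
  "rows": [
    [[0.003,0.08,0.02,-0.1],[0.003,0.095,0.01,-0.1],[0.003,0.095,0,0],[0.003,0.095,0,0],[0.003,0.095,0,0],[0.005,0.095,0,0],[0.003,0,-0.06,0],[0,0,-0.08,0]]
  ]
}}

```text
t: 15.5
tcp_pos: [0.5558, -0.149, 0.0686]
orientation: [0.696, 0.718, 0.001, 0.003]
ft_force: [-0.3, 0.0, -0.4]
finger_gap: 0.0322
gripper_force: 20.0
```

Emit:
{"method": "servo_tool", "body": {
  "rows": [
    [[0,0,-0.06,0],[0,0,-0.04,0],[0,0,-0.02,0],[0,0,-0.01,0],[0,0,0,0],[0,0,0,0],[0,0,0,0],[0,0,0,0]]
  ]
}}

```text
t: 16.3
tcp_pos: [0.5544, -0.1501, 0.0158]
orientation: [0.697, 0.718, 0.0, 0.001]
ft_force: [0.4, 0.2, -0.1]
finger_gap: 0.0321
gripper_force: 20.0
```

Emit:
{"method": "servo_tool", "body": {
  "rows": [
    [[0,0,-0.005,0],[0,0,0,0],[0,0,0,0],[0,0,0,0],[0,0,0,0],[0,0,0,0],[0,0,0,0],[0,0,0,0]]
  ]
}}

```text
t: 17.1
tcp_pos: [0.5539, -0.1499, 0.013]
orientation: [0.696, 0.718, -0.0, -0.0]
ft_force: [-0.6, 1.1, -1.3]
finger_gap: 0.0317
gripper_force: 20.0
```

Emit:
{"method": "servo_tool", "body": {
  "rows": [
    [[0,0,0,0],[0,0,0,0],[0,0,0,0],[0,0,0.05,0],[0,0,0.09,0],[0,0,0.1,0],[-0.05,-0.018,0.05,-0.8],[-0.052,-0.018,0,-0.9]]
  ],
  "fingers": 0.48
}}

```text
t: 17.9
tcp_pos: [0.5152, -0.1655, 0.1328]
orientation: [0.744, 0.668, 0.001, 0.004]
ft_force: [0.1, -0.7, -0.8]
finger_gap: 0.0484
gripper_force: 0.0
```

Emit:
{"method": "servo_tool", "body": {
  "rows": [
    [[-0.052,-0.02,0,-0.9],[-0.052,-0.02,0,-0.9],[-0.052,-0.02,0,-0.9],[-0.05,-0.02,0,-0.9],[0,0,-0.05,-0.9],[0,0,-0.06,-0.9],[0,0,-0.06,-0.9],[0,0,0,-0.5]]
  ],
  "fingers": 0.35
}}

```text
t: 18.7
tcp_pos: [0.4287, -0.1949, 0.0584]
orientation: [0.897, 0.443, -0.001, -0.002]
ft_force: [0.3, 0.8, 0.2]
finger_gap: 0.0605
gripper_force: 0.0
```

Run:
```python
from h import *
st(); s=snap('side'); cv2.imwrite('pics/s2.png',cv2.resize(s['image'][170:320,130:400],None,fx=2.95,fy=2.95,interpolation=cv2.INTER_CUBIC))
```

```text
t 18.7 tcp [ 0.4287 -0.1949  0.0584] closing-axis deg -37.42 gap 0.0605 q [-0.66  0.3   1.92 -0.    0.92 -0.01] F [0.3 0.8 0.2]
```

View pics/s2.png

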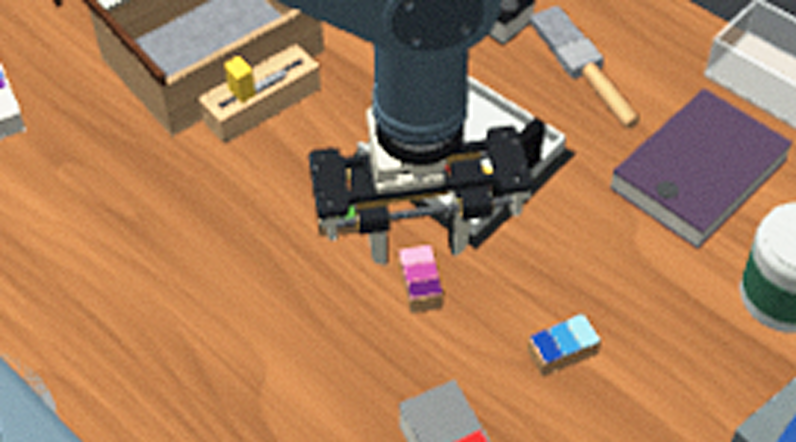

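Emit:
{"method": "servo_tool", "body": {
  "rows": [
    [[0,0,-0.06,0],[0,0,-0.05,0],[0.003,0,-0.02,0],[0,0,0,0],[0,0,0,0],[0,0,0,0],[0,0,0,0],[0,0,0,0]]
  ]
}}

```text
t: 19.55
tcp_pos: [0.4323, -0.1965, 0.0096]
orientation: [0.896, 0.444, 0.0, 0.001]
ft_force: [0.3, -0.3, 0.6]
finger_gap: 0.0603
gripper_force: 0.0
```

Emit:
{"method": "servo_tool", "body": {
  "rows": [
    [[0,0,0,0],[0,0,0,0],[0,0,0,0],[0,0,0,0],[0,0,0,0],[0,0,0.04,0],[0,0,0.12,0],[0,0,0.12,0]]
  ],
  "fingers": 1
}}

```text
t: 20.35
tcp_pos: [0.4309, -0.1955, 0.1214]
orientation: [0.896, 0.444, -0.001, -0.002]
ft_force: [1.2, -0.5, 0.3]
finger_gap: 0.032
gripper_force: 19.9
```

Emit:
{"method": "servo_tool", "body": {
  "rows": [
    [[0.05,0.0175,0,0.95],[0.065,0.0175,0,0.95],[0.068,0.0175,0,0.95],[0.068,0.0175,0,0.95],[0.068,0.0175,0,0.95],[0.068,0.0175,0,0.95],[0.068,0.0163,0,0.95],[0,0,-0.02,0.95]]
  ]
}}

```text
t: 21.15
tcp_pos: [0.6176, -0.1471, 0.1136]
orientation: [0.72, 0.694, 0.001, 0.002]
ft_force: [-1.1, 0.4, 0.2]
finger_gap: 0.032
gripper_force: 19.9
```

Emit:
{"method": "servo_tool", "body": {
  "rows": [
    [[0,0,-0.06,0.92],[0,0,-0.07,0],[0,0,-0.06,0],[0,0,-0.03,0],[0,0,-0.02,0],[0,0,0,0],[0,0,0,0],[0,0,0,0]]
  ]
}}

```text
t: 21.95
tcp_pos: [0.6147, -0.1481, 0.0183]
orientation: [0.696, 0.718, 0.0, 0.001]
ft_force: [0.5, -0.5, -1.4]
finger_gap: 0.0314
gripper_force: 19.9
```

Emit:
{"method": "servo_tool", "body": {
  "rows": [
    [[0,0,-0.005,0],[0,0,-0.004,0],[0,0,0,0],[0,0,0,0],[0,0,0,0],[0,0,0,0],[0,0,0,0],[0,0,0,0]]
  ]
}}

```text
t: 22.75
tcp_pos: [0.6146, -0.1481, 0.0149]
orientation: [0.696, 0.718, 0.0, 0.001]
ft_force: [-1.3, 0.3, 6.2]
finger_gap: 0.0315
gripper_force: 20.0
```

Emit:
{"method": "servo_tool", "body": {
  "rows": [
    [[0,0,0,0],[0,0,0,0],[0,0,0,0],[0,0,0.05,0],[0,0,0.09,0],[0,0,0.1,0],[-0.055,0.018,0.02,0.9],[-0.065,0.02,0,1]]
  ],
  "fingers": 0.48
}}

```text
t: 23.55
tcp_pos: [0.5675, -0.1334, 0.1198]
orientation: [0.638, 0.77, 0.001, 0.003]
ft_force: [-0.3, -0.6, -0.8]
finger_gap: 0.0485
gripper_force: 0.0
```

Emit:
{"method": "servo_tool", "body": {
  "rows": [
    [[-0.065,0.02,0,1],[-0.065,0.02,0,1],[-0.065,0.02,0,1],[-0.065,0.02,0,1],[-0.064,0.022,0,1],[0,0,-0.04,1],[0,0,-0.05,1],[0,0,-0.05,1]]
  ],
  "fingers": 0.35
}}

```text
t: 24.35
tcp_pos: [0.4365, -0.0919, 0.0613]
orientation: [0.364, 0.932, -0.0, 0.001]
ft_force: [-0.3, 0.8, 0.2]
finger_gap: 0.0608
gripper_force: 0.0
```

Emit:
{"method": "servo_tool", "body": {
  "rows": [
    [[0,0,-0.06,0],[0,0,-0.05,0],[0,0,-0.027,0],[0,0,0,0],[0,0,0,0],[0,0,0,0],[0,0,0,0],[0,0,0,0]]
  ]
}}

```text
t: 25.15
tcp_pos: [0.4368, -0.092, 0.0073]
orientation: [0.365, 0.931, -0.0, 0.001]
ft_force: [-0.4, 0.5, 0.0]
finger_gap: 0.0605
gripper_force: 0.0
```

Emit:
{"method": "servo_tool", "body": {
  "rows": [
    [[0,0,0,0],[0,0,0,0],[0,0,0,0],[0,0,0,0],[0,0,0,0],[0,0,0.04,0],[0,0,0.12,0],[0,0,0.12,0]]
  ],
  "fingers": 1
}}

```text
t: 25.95
tcp_pos: [0.4351, -0.0912, 0.119]
orientation: [0.365, 0.931, 0.0, -0.002]
ft_force: [0.9, -1.7, -0.7]
finger_gap: 0.0318
gripper_force: 20.0
```

Emit:
{"method": "servo_tool", "body": {
  "rows": [
    [[0.036,0.002,0,-1],[0.036,0.002,0,-1],[0.036,0.002,0,-1],[0.036,0.002,0,-1],[0.036,0.002,0,-1],[0.036,0.002,0,-1],[0.036,0.002,0,-1],[0.036,0.002,0,-1]]
  ]
}}

```text
t: 26.75
tcp_pos: [0.5518, -0.0852, 0.1183]
orientation: [0.641, 0.768, -0.0, -0.0]
ft_force: [-0.7, -0.7, 0.3]
finger_gap: 0.0319
gripper_force: 20.0
```

Emit:
{"method": "servo_tool", "body": {
  "rows": [
    [[0,0,-0.02,-1],[0,0,-0.06,-1],[0,0,-0.07,0],[0,0,-0.07,0],[0,0,-0.03,0],[0,0,-0.014,0],[0,0,0,0],[0,0,0,0]]
  ]
}}

```text
t: 27.55
tcp_pos: [0.5524, -0.0857, 0.0139]
orientation: [0.699, 0.715, 0.0, 0.001]
ft_force: [0.2, -0.3, 0.2]
finger_gap: 0.0316
gripper_force: 20.0
```

Emit:
{"method": "servo_tool", "body": {
  "rows": [
    [[0,0,0,0],[0,0,0,0],[0,0,0,0],[0,0,0.05,0],[0,0,0.09,0],[0,0,0.12,0],[-0.02,-0.05,0.05,0.9],[-0.02,-0.06,0,1]]
  ],
  "fingers": 0.48
}}

```text
t: 28.35
tcp_pos: [0.5379, -0.1301, 0.1415]
orientation: [0.64, 0.768, 0.001, 0.004]
ft_force: [0.2, -0.9, 0.2]
finger_gap: 0.0485
gripper_force: 0.0
```

Emit:
{"method": "servo_tool", "body": {
  "rows": [
    [[-0.02,-0.06,0,1],[-0.02,-0.06,0,1],[-0.02,-0.06,0,1],[-0.02,-0.06,0,1],[-0.02,-0.06,0,1],[-0.02,-0.06,0,1],[-0.02,-0.06,0,1],[-0.02,-0.06,0,1]]
  ],
  "fingers": 0.35
}}

```text
t: 29.15
tcp_pos: [0.4711, -0.3223, 0.1372]
orientation: [0.367, 0.93, -0.0, 0.0]
ft_force: [1.6, 0.2, 0.7]
finger_gap: 0.0606
gripper_force: 0.0
```

Emit:
{"method": "servo_tool", "body": {
  "rows": [
    [[-0.019,-0.055,0,1],[-0.019,-0.055,0,1],[0,0,-0.05,1],[0,0,-0.05,1],[0,0,0,0],[0,0,0,0],[0,0,0,0],[0,0,0,0]]
  ]
}}

```text
t: 29.95
tcp_pos: [0.457, -0.3658, 0.0983]
orientation: [0.216, 0.976, -0.001, 0.001]
ft_force: [0.1, 0.3, -0.7]
finger_gap: 0.0602
gripper_force: 0.0
```

Run:
```python
from h import *
st(); c=snap('top'); cv2.imwrite('pics/t3.png',cv2.resize(c['image'][150:260,240:400],None,fx=4.9,fy=4.9,interpolation=cv2.INTER_CUBIC))
```

```text
t 29.95 tcp [ 0.457  -0.3658  0.0983] closing-axis deg 65.02 gap 0.0602 q [-0.87  0.42  1.61  0.    1.11 -2.  ] F [ 0.1  0.3 -0.7]
```

View pics/t3.png

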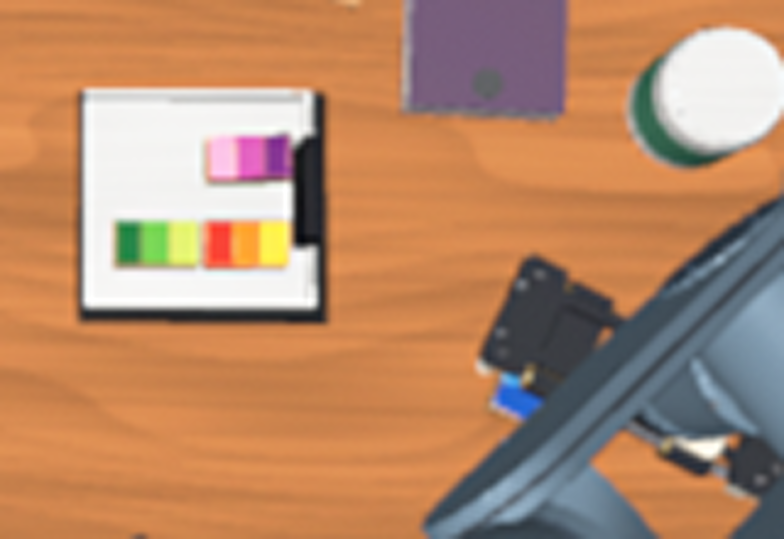

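Emit:
{"method": "servo_tool", "body": {
  "rows": [
    [[0.02,0.06,0,0],[0,0,-0.03,0],[0,0,-0.06,0],[0,0,-0.06,0],[0,0,-0.05,0],[0,0,-0.028,0],[0,0,0,0],[0,0,0,0]]
  ]
}}

```text
t: 30.8
tcp_pos: [0.4646, -0.3419, 0.0062]
orientation: [0.216, 0.976, -0.0, 0.0]
ft_force: [-0.2, -0.4, 0.7]
finger_gap: 0.0606
gripper_force: 0.0
```

Emit:
{"method": "servo_tool", "body": {
  "rows": [
    [[0,0,0,0],[0,0,0,0],[0,0,0,0],[0,0,0,0],[0,0,0,0],[0,0,0.04,0],[0,0,0.12,0],[0,0,0.12,0]]
  ],
  "fingers": 1
}}

```text
t: 31.6
tcp_pos: [0.4634, -0.3405, 0.1179]
orientation: [0.216, 0.976, 0.001, -0.002]
ft_force: [0.5, -0.8, 0.3]
finger_gap: 0.032
gripper_force: 19.8
```

Emit:
{"method": "servo_tool", "body": {
  "rows": [
    [[0.0265,0.046,0,-0.99],[0.0265,0.046,0,-0.99],[0.0265,0.046,0,-0.99],[0.0265,0.046,0,-0.99],[0.0265,0.046,0,-0.99],[0.0265,0.046,0,-0.99],[0.0265,0.046,0,-0.99],[0.0265,0.046,0,-0.99]]
  ]
}}

```text
t: 32.4
tcp_pos: [0.5493, -0.1933, 0.1178]
orientation: [0.511, 0.86, -0.0, -0.0]
ft_force: [0.3, 1.1, -0.4]
finger_gap: 0.032
gripper_force: 19.8
```

Emit:
{"method": "servo_tool", "body": {
  "rows": [
    [[0.0265,0.046,0,-0.99],[0.0265,0.046,0,-0.99],[0.0265,0.046,0,-0.99],[0.0265,0.047,0,-0.99],[0.0265,0.047,0,-0.99],[0.0265,0.047,0,-0.99],[0,0,-0.04,0],[0,0,-0.06,0]]
  ]
}}

```text
t: 33.2
tcp_pos: [0.6143, -0.082, 0.0789]
orientation: [0.697, 0.717, 0.001, 0.002]
ft_force: [-0.5, -0.4, -0.8]
finger_gap: 0.0317
gripper_force: 19.8
```

Emit:
{"method": "servo_tool", "body": {
  "rows": [
    [[0,0,-0.06,0],[0,0,-0.05,0],[0,0,-0.04,0],[0,0,-0.012,0],[0,0,0,0],[0,0,0,0],[0,0,0,0],[0,0,0,0]]
  ]
}}

```text
t: 34.0
tcp_pos: [0.6129, -0.0827, 0.0134]
orientation: [0.698, 0.716, 0.0, 0.0]
ft_force: [0.4, 0.2, -0.3]
finger_gap: 0.0319
gripper_force: 19.8
```

Emit:
{"method": "servo_tool", "body": {
  "rows": [
    [[0,0,0,0],[0,0,0,0],[0,0,0,0],[0,0,0.05,0],[0,0,0.09,0],[0,0,0.12,0],[0,0,0.08,0],[0,0,0,0]]
  ],
  "fingers": 0.48
}}

```text
t: 34.8
tcp_pos: [0.616, -0.0836, 0.1551]
orientation: [0.698, 0.716, 0.002, 0.005]
ft_force: [0.4, -0.7, -0.7]
finger_gap: 0.0485
gripper_force: 0.0
```

Emit:
{"method": "servo_tool", "body": {
  "rows": [
    [[0,0.1,0,0],[0,0.1,0,0],[0,0.1,0,0],[0,0,0,0],[0,0,0,0],[0,0,0,0],[0,0,0,0],[0,0,0,0]]
  ],
  "fingers": 0
}}

```text
t: 35.6
tcp_pos: [0.6128, 0.0362, 0.1489]
orientation: [0.698, 0.716, -0.0, -0.0]
ft_force: [0.6, 0.2, 1.2]
finger_gap: 0.0929
gripper_force: 0.0
```

Run:
```python
from h import *
st(); c=snap('top'); s=snap('side')
for n,c,(a,b,d,e) in (('t4',c,(245,155,325,225)),('s4',s,(235,180,335,255))):
    cv2.imwrite(f'pics/{n}.png',cv2.resize(c['image'][b:e,a:d],None,fx=7.9,fy=7.9,interpolation=cv2.INTER_CUBIC))
a=cv2.imread('pics/t4.png');b=cv2.imread('pics/s4.png');h=300
m=np.hstack([cv2.resize(a,(int(a.shape[1]*h/a.shape[0]),h)),cv2.resize(b,(int(b.shape[1]*h/b.shape[0]),h))]);print(m.shape,a.shape,b.shape);cv2.imwrite('pics/m4.png',m)
```

```text
t 35.6 tcp [0.6128 0.0362 0.1489] closing-axis deg 1.43 gap 0.0929 q [-0.12  0.42  1.47 -0.    1.25 -0.15] F [0.6 0.2 1.2]
(300, 742, 3) (553, 632, 3) (592, 790, 3)
```

View pics/m4.png

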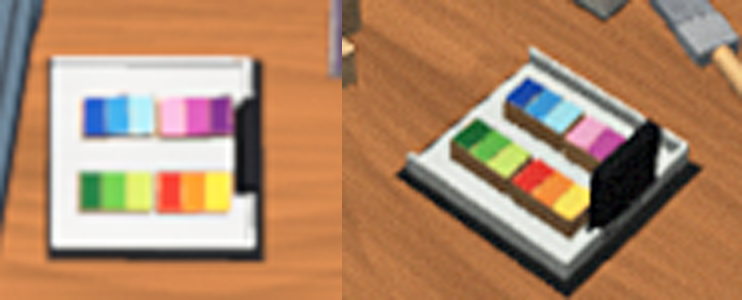

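Run:
```python
from h import *
c=snap('top'); s=snap('side')
k=553/300*0+343/80
f=lambda u,v,z:np.round(onz(c,u/k+245,v/k+155,z)[:2],4)
print('mouth',f(50,58,.006),f(48,250,.006),'back',f(254,58,.022),f(257,250,.022),'handle front base',f(234,97,.006),f(234,193,.006),'at .08',f(234,97,.08),f(234,193,.08),'blue end',f(84,117,.031),'purple end',f(231,117,.031))
print('mat',f(262,58,.002),f(262,258,.002))
for u,v in [(655,122),(597,165),(597,172),(660,128)]: print(np.round(onz(s,(u-343)/3.995+235,v/4+180,.08)[:2],4))
# project expected handle top corners in both views
for ty in(.0,):
  for hx in(.544,.614):
    for hy in(-.179,-.193): print(hx,hy,'top',(proj(c,[hx,hy,.08])-[245,155])*k,'side',(proj(s,[hx,hy,.08])-[235,180])*4+[343,0])
```

```text
mouth [ 0.6603 -0.0311] [ 0.5039 -0.0335] back [ 0.6615 -0.1947] [ 0.5069 -0.1985] handle front base [ 0.6323 -0.1809] [ 0.5539 -0.1817] at .08 [ 0.6185 -0.172 ] [ 0.5444 -0.1729] blue end [ 0.6082 -0.059 ] purple end [ 0.6114 -0.1757]
mat [ 0.666  -0.2039] [ 0.5025 -0.2053]
[ 0.6197 -0.1862]
[ 0.5586 -0.1812]
[ 0.5535 -0.1855]
[ 0.6175 -0.1926]
0.544 -0.179 top [242.07532083 193.77453006] side [581.96410829 174.79680254]
0.544 -0.193 top [260.49262899 194.2733924 ] side [596.85843448 185.0190433 ]
0.614 -0.179 top [243.01387436 102.99626715] side [642.95594519 121.24823782]
0.614 -0.193 top [261.29641275 103.49633269] side [657.77719715 130.90079152]
```

Emit:
{"method": "servo_tool", "body": {
  "rows": [
    [[-0.013,-0.08,0,0],[-0.013,-0.1,0,0],[-0.013,-0.1,0,0],[-0.013,-0.1,0,0],[-0.014,-0.1,0,0],[-0.013,-0.078,0,0],[0,0,-0.03,0],[0,0,-0.05,0]]
  ]
}}

```text
t: 36.6
tcp_pos: [0.5818, -0.1872, 0.1178]
orientation: [0.699, 0.716, 0.001, 0.001]
ft_force: [0.2, 1.0, -0.6]
finger_gap: 0.0931
gripper_force: 0.0
```

Emit:
{"method": "servo_tool", "body": {
  "rows": [
    [[0,0,-0.06,0],[0,0,-0.06,0],[0,0,-0.04,0],[0,0,-0.02,0],[0,0,0,0],[0,0,0,0],[0,0,0,0],[0,0,0,0]]
  ]
}}

```text
t: 37.4
tcp_pos: [0.5818, -0.186, 0.0461]
orientation: [0.698, 0.716, 0.0, 0.001]
ft_force: [-0.6, 0.6, 0.5]
finger_gap: 0.0927
gripper_force: 0.0
```

Emit:
{"method": "servo_tool", "body": {
  "rows": [
    [[0,0,0,0],[0,0,0,0],[0,0,0,0],[0,0,0,0],[0,0,0,0],[0,0,0,0],[0,0,0,0],[0,0,0,0]]
  ],
  "fingers": 1,
  "grip_force": 60
}}

```text
t: 38.2
tcp_pos: [0.5817, -0.1861, 0.0455]
orientation: [0.698, 0.716, 0.0, 0.001]
ft_force: [2.4, -0.4, 4.1]
finger_gap: 0.0695
gripper_force: 60.0
```

Emit:
{"method": "servo_tool", "body": {
  "rows": [
    [[0,0,0.004,0],[0,0,0.008,0],[0,0,0.012,0],[0,0,0.012,0],[0,0,0.012,0],[0,0,0.008,0],[0,0,0.004,0],[0,0,0,0]]
  ]
}}

```text
t: 39.0
tcp_pos: [0.5812, -0.1859, 0.0694]
orientation: [0.698, 0.716, 0.0, 0.0]
ft_force: [0.2, 0.7, -4.1]
finger_gap: 0.0695
gripper_force: 60.0
```

Run:
```python
from h import *
st(); s=snap('side'); cv2.imwrite('pics/s5.png',cv2.resize(s['image'][160:270,200:360],None,fx=4.9,fy=4.9,interpolation=cv2.INTER_CUBIC))
```

```text
t 39.0 tcp [ 0.5812 -0.1859  0.0694] closing-axis deg 1.52 gap 0.0695 q [-0.49  0.5   1.57 -0.    1.07 -0.52] F [ 0.2  0.7 -4.1]
```

View pics/s5.png

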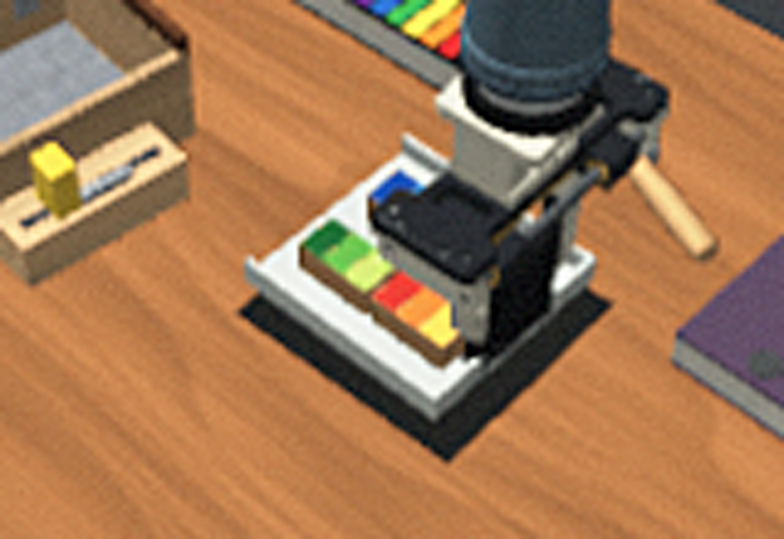

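Emit:
{"method": "servo_tool", "body": {
  "rows": [
    [[0,0,0.01,0],[0,0,0.025,0],[0,0,0.03,0],[0,0,0.035,0],[0,0,0.035,0],[0,0,0.03,0],[0,0,0.02,0],[0,0,0.013,0]]
  ]
}}

```text
t: 39.85
tcp_pos: [0.5815, -0.1859, 0.1495]
orientation: [0.698, 0.716, 0.0, 0.001]
ft_force: [-0.3, -0.3, -2.8]
finger_gap: 0.0695
gripper_force: 60.0
```

Emit:
{"method": "servo_tool", "body": {
  "rows": [
    [[-0.004,0.008,0,-0.03],[-0.01,0.019,0,-0.08],[-0.016,0.03,0,-0.13],[-0.0206,0.038,0,-0.17],[-0.0206,0.038,0,-0.17],[-0.0206,0.038,0,-0.17],[-0.0206,0.038,0,-0.17],[-0.0206,0.038,0,-0.17]]
  ]
}}

```text
t: 40.65
tcp_pos: [0.5263, -0.0851, 0.1477]
orientation: [0.728, 0.685, -0.0, -0.001]
ft_force: [0.4, 0.8, -2.6]
finger_gap: 0.0698
gripper_force: 60.0
```

Emit:
{"method": "servo_tool", "body": {
  "rows": [
    [[-0.0206,0.038,0,-0.17],[-0.0206,0.038,0,-0.17],[-0.0206,0.038,0,-0.17],[-0.0206,0.038,0,-0.17],[-0.0206,0.038,0,-0.17],[-0.016,0.03,0,-0.12],[-0.01,0.019,0,-0.06],[-0.004,0.008,0,-0.03]]
  ]
}}

```text
t: 41.45
tcp_pos: [0.4735, 0.013, 0.148]
orientation: [0.756, 0.654, -0.0, -0.0]
ft_force: [-1.0, -0.2, -3.0]
finger_gap: 0.0698
gripper_force: 60.0
```

Run:
```python
from h import *
st(); s=snap('side');c=snap('top')
a=cv2.resize(s['image'][100:260,120:320],None,fx=2,fy=2,interpolation=cv2.INTER_CUBIC);b=cv2.resize(c['image'][140:300,130:320],None,fx=2,fy=2,interpolation=cv2.INTER_CUBIC)
cv2.imwrite('pics/m6.png',np.hstack([a,b]))
```

```text
t 41.45 tcp [0.4735 0.013  0.148 ] closing-axis deg -8.28 gap 0.0698 q [-0.21  0.19  1.81  0.    1.14 -0.06] F [-1.  -0.2 -3. ]
```

View pics/m6.png

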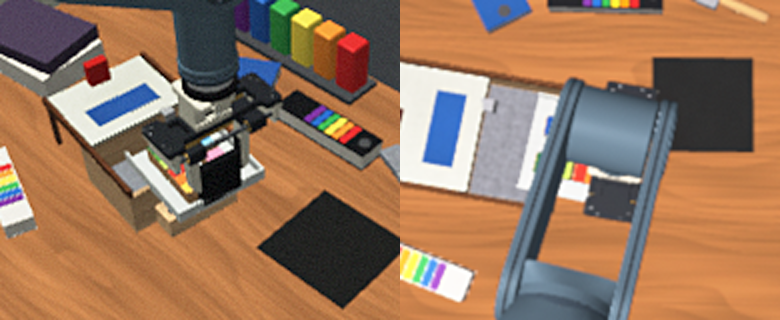

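Emit:
{"method": "servo_tool", "body": {
  "rows": [
    [[0,0,0,0],[0,0,0,0],[0,0,0,0],[0,0,0,0],[0,0,0,0],[0,0,0,0],[0,0,0,0],[0,0,0,0]]
  ],
  "grip_force": 15
}}

```text
t: 42.35
tcp_pos: [0.4747, 0.0118, 0.1483]
orientation: [0.757, 0.654, 0.0, 0.0]
ft_force: [0.3, -0.3, -3.9]
finger_gap: 0.0697
gripper_force: 15.0
```

Emit:
{"method": "servo_tool", "body": {
  "rows": [
    [[0,0,0,0],[0,0,0,0],[0,0,0,0],[0,0,0,0],[0,0,0,0],[0,0,0,0],[0,0,0,0],[0,0,0,0]]
  ],
  "grip_force": 8
}}

```text
t: 43.15
tcp_pos: [0.4748, 0.0118, 0.1483]
orientation: [0.757, 0.654, 0.0, 0.0]
ft_force: [-0.4, 0.8, -1.5]
finger_gap: 0.0695
gripper_force: 8.0
```

Run:
```python
from h import *
st(); s=snap('side');c=snap('top')
a=cv2.resize(s['image'][120:240,150:290],None,fx=3,fy=3,interpolation=cv2.INTER_CUBIC);b=cv2.resize(c['image'][160:280,180:300],None,fx=3,fy=3,interpolation=cv2.INTER_CUBIC)
cv2.imwrite('pics/m7.png',np.hstack([a,b]))
```

```text
t 43.15 tcp [0.4748 0.0118 0.1483] closing-axis deg -8.33 gap 0.0695 q [-0.21  0.19  1.81  0.    1.14 -0.07] F [-0.4  0.8 -1.5]
```

View pics/m7.png

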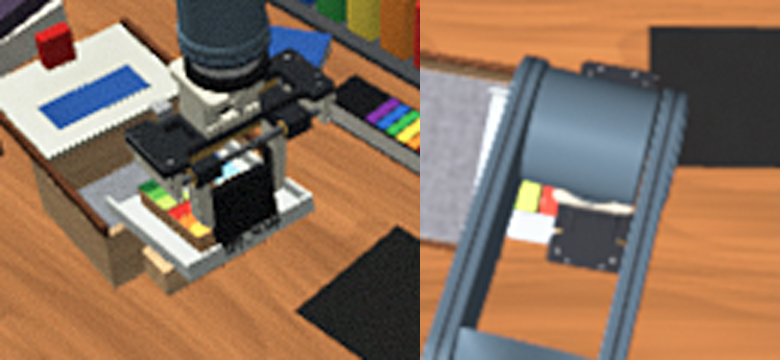

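Emit:
{"method": "servo_tool", "body": {
  "rows": [
    [[0.001,0.006,0.006,0],[0.0013,0.009,0.007,0],[0.0013,0.009,0.007,0],[0.0013,0.009,0.007,0],[0.0013,0.009,0.007,0],[0.0013,0.009,0.007,0],[0.0013,0.009,0.006,0],[0.0013,0.009,0.005,0]]
  ]
}}

```text
t: 44.05
tcp_pos: [0.4788, 0.0398, 0.1693]
orientation: [0.757, 0.654, 0.0, 0.0]
ft_force: [-0.1, 0.1, -3.0]
finger_gap: 0.0702
gripper_force: 8.0
```

Emit:
{"method": "servo_tool", "body": {
  "rows": [
    [[0.001,0.007,0.004,0],[0.001,0.007,0.004,0],[0.001,0.007,0.004,0],[0.001,0.007,0.004,0],[0.001,0.007,0.004,0],[0.001,0.007,0.004,0],[0.001,0.007,0.003,0],[0.001,0.007,0.003,0]]
  ]
}}

```text
t: 44.85
tcp_pos: [0.482, 0.062, 0.1812]
orientation: [0.757, 0.654, 0.0, 0.0]
ft_force: [1.0, -0.0, -2.4]
finger_gap: 0.0701
gripper_force: 8.0
```

Emit:
{"method": "servo_tool", "body": {
  "rows": [
    [[0,0,0,0],[0,0,0,0],[0,0,0,0],[0,0,0,0],[0,0,0,0],[0,0,0,0],[0,0,0,0],[0,0,0,0]]
  ]
}}

```text
t: 45.65
tcp_pos: [0.482, 0.0618, 0.1811]
orientation: [0.757, 0.654, -0.0, 0.0]
ft_force: [-0.8, 0.8, -2.4]
finger_gap: 0.07
gripper_force: 8.0
```

Run:
```python
from h import *
st(); s=snap('side');c=snap('top')
a=cv2.resize(s['image'][120:240,150:290],None,fx=3,fy=3,interpolation=cv2.INTER_CUBIC);b=cv2.resize(c['image'][160:280,160:280],None,fx=3,fy=3,interpolation=cv2.INTER_CUBIC)
cv2.imwrite('pics/m8.png',np.hstack([a,b]))
```

```text
t 45.65 tcp [0.482  0.0618 0.1811] closing-axis deg -8.33 gap 0.07 q [-0.1   0.17  1.74 -0.    1.23  0.04] F [-0.8  0.8 -2.4]
```

View pics/m8.png

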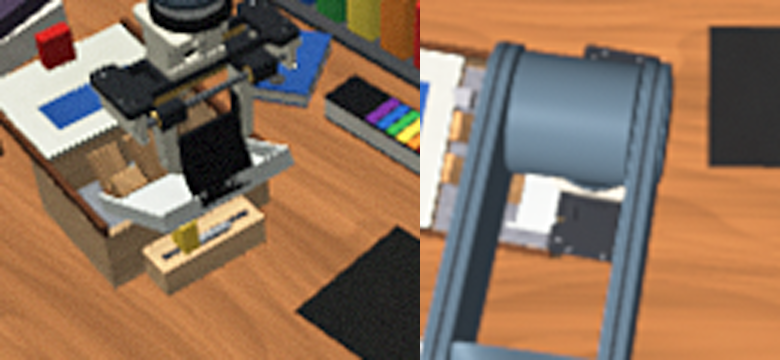

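Emit:
{"method": "servo_tool", "body": {
  "rows": [
    [[0.0017,0.012,0.012,0],[0.0017,0.012,0.013,0],[0.0017,0.012,0.013,0],[0.0017,0.012,0.013,0],[0.0017,0.012,0.013,0],[0.0017,0.012,0.013,0],[0.0017,0.012,0.013,0],[0.0017,0.012,0.013,0]]
  ]
}}

```text
t: 46.55
tcp_pos: [0.4874, 0.1007, 0.2227]
orientation: [0.757, 0.654, 0.0, -0.0]
ft_force: [-0.6, 0.4, -2.1]
finger_gap: 0.0698
gripper_force: 8.0
```

Emit:
{"method": "servo_tool", "body": {
  "rows": [
    [[0,0,0,0],[0,0,0,0],[0,0,0,0],[0,0,0,0],[0,0,0,0],[0,0,0,0],[0,0,0,0],[0,0,0,0]]
  ]
}}

```text
t: 47.35
tcp_pos: [0.4874, 0.1002, 0.2222]
orientation: [0.757, 0.654, -0.0, 0.0]
ft_force: [0.6, -0.6, -2.3]
finger_gap: 0.0698
gripper_force: 8.0
```

Run:
```python
from h import *
st(); s=snap('side');c=snap('top')
a=cv2.resize(s['image'][120:240,150:290],None,fx=3,fy=3,interpolation=cv2.INTER_CUBIC);b=cv2.resize(c['image'][160:280,150:270],None,fx=3,fy=3,interpolation=cv2.INTER_CUBIC)
cv2.imwrite('pics/m9.png',np.hstack([a,b]))
```

```text
t 47.35 tcp [0.4874 0.1002 0.2222] closing-axis deg -8.33 gap 0.0698 q [-0.02  0.16  1.65 -0.    1.33  0.12] F [ 0.6 -0.6 -2.3]
```

View pics/m9.png

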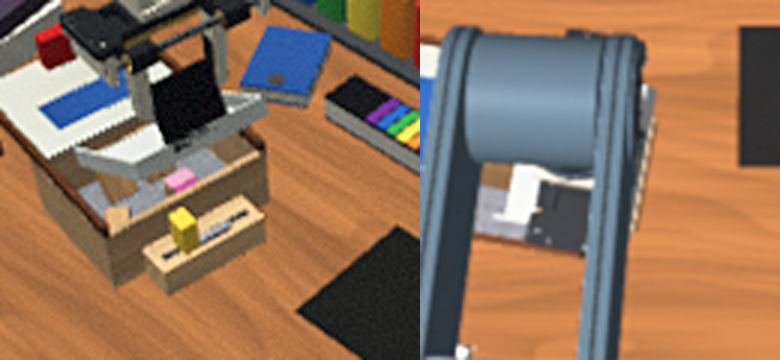

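Run:
```python
from h import *
c=snap('top'); hsv=cv2.cvtColor(c['image'],cv2.COLOR_BGR2HSV)
m=(hsv[...,2]<70).astype(np.uint8)*255; k=np.zeros_like(m); k[150:230,248:325]=m[150:230,248:325]
q=max(cv2.findContours(k,cv2.RETR_EXTERNAL,cv2.CHAIN_APPROX_NONE)[0],key=cv2.contourArea)
r=cv2.minAreaRect(q); P=np.array([onz(c,*p,.002)[:2] for p in cv2.boxPoints(r)]); print(r,'\n',P.round(4),P.mean(0),[np.linalg.norm(P[i]-P[i-1]) for i in(1,2)])
e=P[1]-P[0]; print(np.degrees(np.arctan2(e[1],e[0])))
M=cv2.moments(k,True); print('centroid',onz(c,M['m10']/M['m00'],M['m01']/M['m00'],.002))
s=snap('side'); o=s['image'][120:240,150:290]
for n,p in [('fingertipTCP',[.4874,.1002,.2222])]: print(proj(s,p))
```

```text
((281.0, 192.0), (46.0, 48.0), 90.0) 
 [[ 0.6595 -0.0323]
 [ 0.6642 -0.2   ]
 [ 0.503  -0.2015]
 [ 0.4985 -0.0364]] [ 0.58128982 -0.11754644] [np.float64(0.16775081385794727), np.float64(0.16117890495671827)]
-88.39769884561781
centroid [ 0.58089663 -0.11735675  0.002     ]
[210.73975943 153.21350923]
```

Run:
```python
from h import *
s=snap('side'); a=np.radians(81.7); X=np.array([np.cos(a),np.sin(a),0]);Y=np.array([-X[1],X[0],0]);Z=np.array([0,0,1])
P=np.array([.4874,.1002,.2412])
for t in range(10,60,5):
    th=np.radians(t); x=X*np.cos(th)-Z*np.sin(th); z=X*np.sin(th)+Z*np.cos(th)
    f=lambda p:np.round((proj(s,P+x*(p[0]+.073)+Y*p[1]+z*(p[2]-.0625))-[150,120])*3).astype(int)
    print(t,'mouthtop',f((.08,.076,.02)),'mouthbot',f((.08,.076,0)),'farmouth',f((.08,-.076,.02)),'backnear',f((-.08,.076,.02)),f((-.08,.076,0)),'backfar',f((-.08,-.076,.02)))
```

```text
10 mouthtop [49 96] mouthbot [ 54 112] farmouth [172  37] backnear [126 158] [131 175] backfar [256  91]
15 mouthtop [ 54 108] mouthbot [ 60 124] farmouth [176  49] backnear [128 159] [134 176] backfar [258  92]
20 mouthtop [ 60 120] mouthbot [ 66 137] farmouth [181  61] backnear [130 159] [136 178] backfar [259  93]
25 mouthtop [ 66 132] mouthbot [ 73 149] farmouth [187  73] backnear [131 160] [138 178] backfar [261  93]
30 mouthtop [ 72 144] mouthbot [ 79 161] farmouth [192  84] backnear [133 160] [141 179] backfar [263  93]
35 mouthtop [ 78 156] mouthbot [ 86 173] farmouth [198  95] backnear [134 159] [143 178] backfar [264  92]
40 mouthtop [ 85 167] mouthbot [ 93 184] farmouth [205 106] backnear [135 159] [144 178] backfar [266  91]
45 mouthtop [ 92 178] mouthbot [101 195] farmouth [211 117] backnear [136 158] [146 177] backfar [267  90]
50 mouthtop [ 99 189] mouthbot [108 206] farmouth [218 127] backnear [137 157] [147 175] backfar [268  89]
55 mouthtop [106 199] mouthbot [116 216] farmouth [225 136] backnear [137 155] [148 173] backfar [269  87]
```

Emit:
{"method": "servo_tool", "body": {
  "rows": [
    [[0,0,0.02,0],[0.005,-0.015,0.03,0.04],[0.01,-0.025,0,0.1],[0.015,-0.037,0,0.14],[0.018,-0.044,0,0.18],[0.018,-0.044,0,0.18],[0.018,-0.044,0,0.18],[0.018,-0.044,0,0.18]]
  ],
  "grip_force": 25
}}

```text
t: 48.4
tcp_pos: [0.5288, -0.0027, 0.2426]
orientation: [0.73, 0.684, 0.0, 0.0]
ft_force: [-0.4, -0.1, -0.6]
finger_gap: 0.07
gripper_force: 25.0
```

Emit:
{"method": "servo_tool", "body": {
  "rows": [
    [[0.018,-0.044,0,0.18],[0.018,-0.044,0,0.18],[0.018,-0.044,0,0.18],[0.018,-0.044,0,0.18],[0.018,-0.044,0,0.18],[0.018,-0.044,0,0.18],[0.018,-0.044,0,0.18],[0.012,-0.03,0,0.08]]
  ]
}}

```text
t: 49.2
tcp_pos: [0.5839, -0.1385, 0.2423]
orientation: [0.692, 0.722, -0.0, 0.0]
ft_force: [0.5, 0.9, -1.9]
finger_gap: 0.0699
gripper_force: 25.0
```

Emit:
{"method": "servo_tool", "body": {
  "rows": [
    [[0.013,-0.039,0,0],[0,-0.001,-0.02,0],[0,0,-0.04,0],[0,0,-0.06,0],[0,0,-0.06,0],[0,0,-0.05,0],[0,0,-0.03,0],[0,0,0,0]]
  ]
}}

```text
t: 50.0
tcp_pos: [0.5872, -0.1512, 0.1361]
orientation: [0.692, 0.722, -0.001, -0.002]
ft_force: [-0.8, 0.3, -1.4]
finger_gap: 0.07
gripper_force: 25.0
```

Run:
```python
from h import *
st(); s=snap('side','s10');c=snap('top','t10')
a=cv2.resize(s['image'][100:270,120:340],None,fx=1.8,fy=1.8,interpolation=cv2.INTER_CUBIC);b=cv2.resize(c['image'][150:270,140:240],(400,int(120*4)),interpolation=cv2.INTER_CUBIC)[:306]
b=cv2.resize(c['image'][165:255,140:240],(340,306),interpolation=cv2.INTER_CUBIC)
cv2.imwrite('pics/m10.png',np.hstack([a,b]))
```

```text
t 50.0 tcp [ 0.5872 -0.1512  0.1361] closing-axis deg 2.41 gap 0.07 q [-0.44  0.42  1.5   0.    1.22 -0.48] F [-0.8  0.3 -1.4]
```

View pics/m10.png

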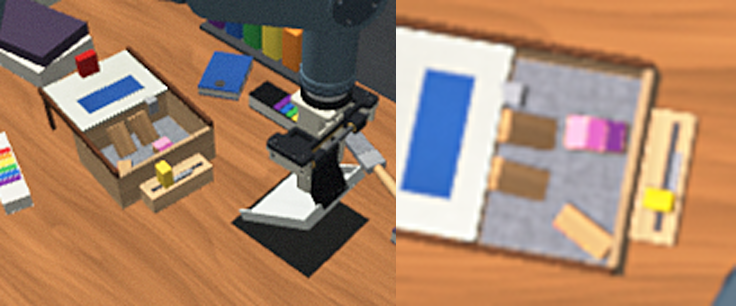

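Emit:
{"method": "servo_tool", "body": {
  "rows": [
    [[-0.005,0.015,0,-0.08],[-0.005,0.018,0,-0.09],[-0.004,0.015,0,0],[0,0,-0.015,0],[0,0,-0.015,0],[0,0,-0.01,0],[0,0,0,0],[0,0,0,0]]
  ],
  "grip_force": 10
}}

```text
t: 50.9
tcp_pos: [0.5829, -0.1332, 0.1219]
orientation: [0.697, 0.717, -0.0, -0.0]
ft_force: [0.1, -0.5, -2.0]
finger_gap: 0.0699
gripper_force: 10.0
```

Emit:
{"method": "servo_tool", "body": {
  "rows": [
    [[0,-0.0095,-0.008,0],[0,-0.0095,-0.008,0],[0,-0.0095,-0.008,0],[0,-0.0095,-0.008,0],[0.001,-0.0095,-0.008,0],[0,-0.0095,-0.008,0],[0,-0.0095,-0.008,0],[0.001,-0.0095,-0.008,0]]
  ],
  "grip_force": 6
}}

```text
t: 51.7
tcp_pos: [0.5836, -0.1635, 0.0962]
orientation: [0.697, 0.717, -0.0, -0.0]
ft_force: [0.4, -0.5, -0.4]
finger_gap: 0.0696
gripper_force: 6.0
```

Run:
```python
from h import *
s=st(); c=snap('side'); S=s
P=np.array(S['tcp_pos'])+[0,0,.019]; a=np.radians(91.6); X=np.array([np.cos(a),np.sin(a),0]);Y=np.array([-X[1],X[0],0]);Z=np.array([0,0,1])
im=c['image']; cv2.imwrite('pics/s11.png',im)
hsv=cv2.cvtColor(im,cv2.COLOR_BGR2HSV); w=((hsv[...,2]>130)&(hsv[...,1]<45)).astype(np.uint8); w[:, :235]=0; w[:,345:]=0; w[:185]=0; w[270:]=0
q=max(cv2.findContours(w,cv2.RETR_EXTERNAL,cv2.CHAIN_APPROX_NONE)[0],key=cv2.contourArea)[:,0]
print('leftmost',q[q[:,0].argmin()],'lowest',q[q[:,1].argmax()])
for t in (0,10,20,30):
    th=np.radians(t); x=X*np.cos(th)-Z*np.sin(th); z=X*np.sin(th)+Z*np.cos(th)
    f=lambda p:np.round(proj(c,P+x*(p[0]+.073)+Y*p[1]+z*(p[2]-.0625)),1)
    print(t,'mouthtop',f((.08,.076,.02)),'mouthbot',f((.08,.076,0)),'backnear',f((-.08,.076,0)))
```

```text
t 51.7 tcp [ 0.5836 -0.1635  0.0962] closing-axis deg 1.62 gap 0.0696 q [-0.46  0.46  1.55  0.    1.13 -0.49] F [ 0.4 -0.5 -0.4]
leftmost [251 219] lowest [288 234]
0 mouthtop [244.3 204.2] mouthbot [244.5 208.5] backnear [284.6 235.6]
10 mouthtop [246.9 211.3] mouthbot [248.  216.1] backnear [287.5 237.1]
20 mouthtop [250.5 218.6] mouthbot [252.3 223.6] backnear [290.3 238.1]
30 mouthtop [255.  225.9] mouthbot [257.5 231. ] backnear [292.9 238.6]
```

Emit:
{"method": "servo_tool", "body": {
  "rows": [
    [[0,-0.011,-0.0144,0],[0,-0.011,-0.0144,0],[0,-0.011,-0.0144,0],[0,-0.011,-0.0144,0],[0,-0.007,-0.0153,0],[0,-0.006,-0.0153,0],[0,-0.005,-0.0153,0],[0,-0.004,-0.0153,0]]
  ]
}}

```text
t: 52.55
tcp_pos: [0.5837, -0.1899, 0.0486]
orientation: [0.697, 0.717, -0.0, -0.0]
ft_force: [-0.5, -0.2, 0.2]
finger_gap: 0.0705
gripper_force: 6.0
```

Emit:
{"method": "servo_tool", "body": {
  "rows": [
    [[0,0,-0.004,0],[0,0,-0.002,0],[0,0,0,0],[0,0,0,0],[0,0,0,0],[0,0,0,0],[0,0,0,0],[0,0,0,0]]
  ],
  "grip_force": 4
}}

```text
t: 53.35
tcp_pos: [0.5838, -0.19, 0.0472]
orientation: [0.697, 0.717, -0.0, 0.0]
ft_force: [-2.7, -1.0, 5.7]
finger_gap: 0.0699
gripper_force: 4.0
```

Emit:
{"method": "servo_tool", "body": {
  "rows": [
    [[0,0,0,0],[0,0,0,0],[0,0,0,0],[0,0,0,0],[0,0,0.05,0],[0,0,0.1,0],[0,0,0.12,0],[0,0,0.12,0]]
  ],
  "fingers": 0
}}

```text
t: 54.15
tcp_pos: [0.5833, -0.1894, 0.2038]
orientation: [0.697, 0.717, -0.0, -0.001]
ft_force: [1.1, -0.6, 0.0]
finger_gap: 0.0931
gripper_force: 0.0
```

Emit:
{"method": "servo_tool", "body": {
  "rows": [
    [[0,0.08,0,-0.2],[-0.01,0.12,0,-0.2],[-0.01,0.12,0,-0.2],[-0.01,0.12,0,-0.2],[-0.01,0.12,0,-0.2],[-0.01,0.12,0,-0.2],[-0.01,0.12,0,-0.2],[-0.01,0.12,0,-0.2]]
  ]
}}

```text
t: 54.95
tcp_pos: [0.5553, 0.1802, 0.2027]
orientation: [0.742, 0.671, 0.0, -0.0]
ft_force: [1.0, -0.9, -0.2]
finger_gap: 0.093
gripper_force: 0.0
```

Run:
```python
from h import *
st(); c=snap('top'); s=snap('side')
a=cv2.resize(c['image'][155:230,245:325],(400,375),interpolation=cv2.INTER_CUBIC);b=cv2.resize(s['image'][180:255,240:320],(400,375),interpolation=cv2.INTER_CUBIC)
cv2.imwrite('pics/m12.png',np.hstack([a,b]))
```

```text
t 54.95 tcp [0.5553 0.1802 0.2027] closing-axis deg -5.76 gap 0.093 q [0.12 0.33 1.48 0.   1.34 0.22] F [ 1.  -0.9 -0.2]
```

View pics/m12.png

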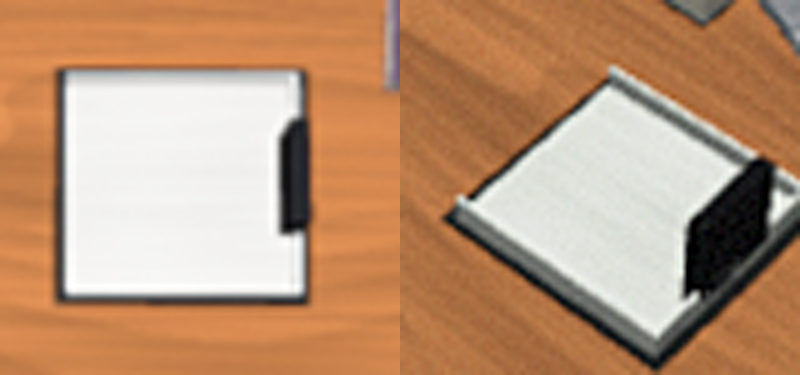

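Emit:
{"method": "servo_tool", "body": {
  "rows": [
    [[-0.01,0.085,0,-0.1],[-0.01,0.085,0,-0.1],[-0.01,0.085,0,-0.1],[-0.01,0.085,0,-0.1],[-0.011,0.085,0,-0.1],[-0.012,0.085,0,-0.05],[0,0,-0.03,0],[0,0,-0.05,0]]
  ],
  "fingers": 0.3,
  "grip_force": 20
}}

```text
t: 55.85
tcp_pos: [0.5314, 0.3828, 0.1712]
orientation: [0.755, 0.655, 0.001, 0.001]
ft_force: [-0.0, 0.4, -0.9]
finger_gap: 0.0651
gripper_force: 0.0
```

Emit:
{"method": "servo_tool", "body": {
  "rows": [
    [[0,0,-0.06,0],[0,0,-0.06,0],[0,0,-0.04,0],[0,0,-0.02,0],[0,0,0,0],[0,0,0,0],[0,0,0,0],[0,0,0,0]]
  ]
}}

```text
t: 56.65
tcp_pos: [0.5313, 0.3825, 0.0999]
orientation: [0.756, 0.654, 0.001, 0.0]
ft_force: [1.0, 0.8, -0.2]
finger_gap: 0.0647
gripper_force: 0.0
```

Emit:
{"method": "servo_tool", "body": {
  "rows": [
    [[0,0,0,0],[0,0,0,0],[0,0,0,0],[0,0,0,0],[0,0,0,0],[0,0,0,0],[0,0,0,0],[0,0,0,0]]
  ],
  "fingers": 1
}}

```text
t: 57.45
tcp_pos: [0.5299, 0.3824, 0.0988]
orientation: [0.756, 0.655, -0.0, -0.0]
ft_force: [-5.4, -0.5, 4.0]
finger_gap: 0.0396
gripper_force: 20.0
```

Close the lid: −130 mm along box y.

Emit:
{"method": "servo_tool", "body": {
  "rows": [
    [[-0.003,-0.02,0,0],[-0.006,-0.04,0,0],[-0.007,-0.048,0,0],[-0.007,-0.048,0,0],[-0.007,-0.048,0,0],[-0.007,-0.048,0,0],[-0.006,-0.04,0,0],[-0.004,-0.026,0,0]]
  ]
}}

```text
t: 58.25
tcp_pos: [0.5113, 0.2542, 0.0988]
orientation: [0.756, 0.654, -0.0, -0.0]
ft_force: [-4.2, 3.3, 2.9]
finger_gap: 0.0401
gripper_force: 20.0
```

Emit:
{"method": "servo_tool", "body": {
  "rows": [
    [[-0.001,-0.007,0,0],[-0.001,-0.005,0,0],[0,-0.003,0,0],[0,0,0,0],[0,0,0,0],[0,0,0,0],[0,0,0,0],[0,0,0,0]]
  ]
}}

```text
t: 59.05
tcp_pos: [0.5112, 0.253, 0.0989]
orientation: [0.756, 0.654, 0.003, -0.002]
ft_force: [-3.3, 16.3, 1.0]
finger_gap: 0.0399
gripper_force: 20.0
```

Emit:
{"method": "servo_tool", "body": {
  "rows": [
    [[0,0,0,0],[0,0,0,0],[0,0,0,0],[0,0,0.03,0],[0,0,0.05,0],[0,0,0.06,0],[0,0,0.05,0],[0,0,0,0]]
  ],
  "fingers": 0.4
}}

```text
t: 59.85
tcp_pos: [0.5134, 0.2493, 0.1787]
orientation: [0.756, 0.654, 0.003, 0.002]
ft_force: [0.6, -0.7, -0.5]
finger_gap: 0.0557
gripper_force: 0.0
```

Emit:
{"method": "servo_tool", "body": {
  "rows": [
    [[-0.0155,-0.05,0,0],[-0.0155,-0.05,0,0],[-0.0155,-0.05,0,0],[-0.0155,-0.05,0,0],[-0.0155,-0.05,0,0],[-0.0155,-0.05,0,0],[-0.0155,-0.05,0,0],[-0.0155,-0.05,0,0]]
  ]
}}

```text
t: 60.65
tcp_pos: [0.4607, 0.088, 0.1741]
orientation: [0.756, 0.654, -0.0, -0.0]
ft_force: [0.3, -0.6, -0.4]
finger_gap: 0.0554
gripper_force: 0.0
```

Emit:
{"method": "servo_tool", "body": {
  "rows": [
    [[0,0,-0.05,0],[0,0,-0.08,0],[0,0,-0.08,0],[0,0,-0.06,0],[0,0,-0.03,0],[0,0,-0.01,0],[0,0,0,0],[0,0,0,0]]
  ]
}}

```text
t: 61.45
tcp_pos: [0.4619, 0.0889, 0.0512]
orientation: [0.756, 0.654, 0.0, 0.0]
ft_force: [0.2, -0.3, -0.1]
finger_gap: 0.056
gripper_force: 0.0
```

Emit:
{"method": "servo_tool", "body": {
  "rows": [
    [[0,0,0,0],[0,0,0,0],[0,0,0,0],[0,0,0,0],[0,0,0,0],[0,0,0,0],[0,0,0,0],[0,0,0,0]]
  ],
  "fingers": 1
}}

```text
t: 62.25
tcp_pos: [0.462, 0.089, 0.0509]
orientation: [0.756, 0.654, 0.0, 0.0]
ft_force: [2.3, -0.4, 0.3]
finger_gap: 0.02
gripper_force: 20.0
```

Gripped; slide +x to the locked end.

Emit:
{"method": "servo_tool", "body": {
  "rows": [
    [[0.018,-0.0026,0,0],[0.018,-0.0026,0,0],[0.018,-0.0026,0,0],[0.018,-0.0026,0,0],[0.018,-0.0026,0,0],[0.018,-0.0026,0,0],[0.013,-0.002,0,0],[0,0,0,0]]
  ]
}}

```text
t: 63.05
tcp_pos: [0.5113, 0.0818, 0.0509]
orientation: [0.756, 0.654, 0.001, 0.001]
ft_force: [2.2, -0.3, 4.2]
finger_gap: 0.0198
gripper_force: 20.0
```

Emit:
{"method": "servo_tool", "body": {
  "rows": [
    [[0.006,-0.0009,0,0],[0.005,-0.0007,0,0],[0.003,-0.0004,0,0],[0,0,0,0],[0,0,0,0],[0,0,0,0],[0,0,0,0],[0,0,0,0]]
  ]
}}

```text
t: 63.85
tcp_pos: [0.5117, 0.0818, 0.0508]
orientation: [0.756, 0.655, -0.002, -0.002]
ft_force: [-10.7, 1.6, 15.4]
finger_gap: 0.0197
gripper_force: 20.0
```

Emit:
{"method": "servo_tool", "body": {
  "rows": [
    [[0,0,0,0],[0,0,0,0],[0,0,0,0],[0,0,0.04,0],[0,0,0.08,0],[0,0,0.1,0],[0,0,0.1,0],[0,0,0.05,0]]
  ],
  "fingers": 0.5
}}

```text
t: 64.65
tcp_pos: [0.5172, 0.0811, 0.2022]
orientation: [0.756, 0.654, 0.002, 0.002]
ft_force: [0.8, 1.1, -0.1]
finger_gap: 0.0466
gripper_force: 0.0
```

Emit:
{"method": "servo_tool", "body": {
  "rows": [
    [[-0.09,-0.03,0.02,0],[-0.09,-0.03,0,0],[-0.09,-0.03,0,0],[-0.09,-0.03,0,0],[0,0,0,0],[0,0,0,0],[0,0,0,0],[0,0,0,0]]
  ]
}}

```text
t: 65.45
tcp_pos: [0.3725, 0.0332, 0.2067]
orientation: [0.756, 0.655, 0.0, 0.0]
ft_force: [-0.5, 0.3, -0.5]
finger_gap: 0.0466
gripper_force: 0.0
```

Run:
```python
from h import *
st(); c=snap('top'); H,S,V=cv2.split(cv2.cvtColor(c['image'],cv2.COLOR_BGR2HSV))
def cen(m,b,z):
    a,d,e,f=b; k=np.zeros_like(m); k[d:f,a:e]=m[d:f,a:e]; v,u=np.nonzero(k); return len(u),np.round(onz(c,u.mean(),v.mean(),z)[:2],4)
print('knob (start .506,.086)',cen((H>22)&(H<35)&(S>180)&(V>120),(195,180,240,250),.0825))
print('grip (start .510,.254)',cen(((H<4)|(H>176))&(S>180)&(V>100),(110,160,200,255),.1345))
print('tray',cen((V>150)&(S<40),(250,160,312,225),.006))
```

```text
t 65.45 tcp [0.3725 0.0332 0.2067] closing-axis deg -8.22 gap 0.0466 q [-0.21 -0.06  1.93  0.    1.28 -0.07] F [-0.5  0.3 -0.5]
knob (start .506,.086) (45, array([0.5096, 0.0861]))
grip (start .510,.254) (72, array([0.5093, 0.2522]))
tray (2035, array([ 0.583 , -0.1144]))
```

Lid, knob and tray readings agree with a finished job.

```bash
python3 -c "
from station import arm; print(arm.finish_job())"
```

```text
the job is handed in; nothing more can be done
None
```

I handed the job in: all four blocks were tipped from the tray into the box, the empty tray is back on its mat to within a few mm of centre, and the lid is shut and locked. No verdict came back.

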